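# Unlock the tool chest with its matching key

### The job

Unlock the grey chest: take from the rack the key whose handle has the colour of the ring round the lock, and stand it upright in the lock (to turn it you will have to let go and take the handle afresh from above). Turn it gently back and forth, without forcing it, until it drops fully home, then turn it clockwise, seen from above, until the handle lies in line with the two green bars on the lid. Leave the key there, fully home, and leave the other key in the rack.

Things in the scene. Friction and masses are not known exactly. Their poses are not given: they have to be found in the camera images.
- key_red_grip (a point): Key with the RED handle (130 g): middle of the handle, a flat plate 40 mm wide (its x), 10 thick (y), 48 high (z: 28 below this point to 20 above), black inlay. z runs along the key, away from its tip. Below: round stop flange, 34 mm across, 4 thick, underside 32 mm below this point; round shank 15.2 mm across. Its pose at the start: see key_rack.
- key_red_tip (a point): Tip of the red key, on its axis, 93 mm below the middle of the handle; axes as there. The last 14 mm are a flat blade, 14 mm wide (along x, the same plane as the handle plate) and 5 mm thick (along y).
- key_blue_grip (a point): The same point of the other key, with the BLUE handle; same shape but a narrower blade (10 mm). Not wanted.
- key_rack: Fixed wooden rack, base 120 x 170 mm; origin under its middle, z up. Two open-topped grooves 100 mm apart; in each lies a key (which one varies), its axis 30 degrees to the bench, tip low and nearer the robot, handle up in the air at the far end, 97 mm above the bench, the plate in an upright plane. The key lifts straight up out of its groove. Wood ends 85 mm above the bench.
- chest: Fixed grey steel chest, 130 mm (its x) by 190 mm (y), lid 60 mm above the bench, lock in the middle of the lid; origin under the middle, z up. Two white dots lie on its x axis through the lock, two green bars on its y axis (38 and 46 mm from the lock).
- lock_mouth (a point): Centre of the lock's mouth, 75 mm above the bench, axes as the chest. A funnel 28 mm wide narrows within 10 mm to an upright round bore 17.8 mm wide; red ring round it. A key stands in it at any turn, with a few degrees of play; until it engages, its blade rests on a hidden cam, flange 12 mm above the mouth (handle middle 44 mm above the mouth).
- lock_cam_level (a point): Point on the bore's axis 49 mm below the mouth: top of the hidden cam. It has a slot 17.5 x 7 mm, hidden, up to 45 degrees either side of the line of the white dots. When the blade lines up with it within about 8 degrees (either way round) a loosely held or lightly pushed key drops 12 mm and is home: flange on the mouth, handle middle 32 mm above the mouth.
- open_mark (a point): Middle of one green bar, on the lid, 46 mm from the lock along the chest's +y. Once home, the key turns the cam (friction about 0.1 Nm, some degrees of play). Open: the handle plate's width points at the green bars, reached by turning clockwise seen from above; hard stops 15 degrees beyond that, and about 54 degrees anticlockwise of the white dots.
Things that resemble listed ones, but are neither listed nor needed, are in the scene too. Leave any purple look-alike of the part that bears key_red_grip alone.

How it is judged:
On the way:
1. the red key has dropped fully home in the lock (handle centre less than 35.5 mm above the mouth) (z of key_red_grip in the frame of lock_mouth below 0.0355 m and horizontal distance between key_red_grip and lock_mouth below 0.01 m and angle between key_red_grip's own z axis and vertical below 0.15 rad), for 0.15 s.
At the end, for the whole second after the job is handed in: The red key stands fully home in the lock (handle centre less than 35.5 mm above the mouth, within 10 mm of its axis, upright within 8 degrees), its handle in line with the green bars within 15 degrees, released and at rest; the blue key is where it was, within 20 mm (all of step 1 and z of key_red_grip in the frame of lock_mouth above 0.025 m and angle between the x axis of key_red_grip and the y axis of lock_mouth, either way round below 0.26 rad and linear speed of key_red below 0.02 m/s and distance of key_blue_grip from where it was at the start of the episode below 0.02 m); the robot touches nothing.
It fails at once if the key is forced: more than 40 N between the red key and the chest or its lock (contact force between key_red and chest above 40 N).
It fails at once if the blue key is taken or knocked out of its groove (distance of key_blue_grip from where it was at the start of the episode above 0.02 m).
It also fails if it takes over 72 s, if anything falls off the work surface, if the arm or the gripper's body presses on something with over 40 N, if the wrist force passes 120 N, or if a joint passes its speed limit or range.

### The arm

A 7-joint arm with a two-finger parallel gripper is mounted at the origin on a cart in front of the work surface, level with it; the furniture and walls round the work are solid. World frame = base frame: x ahead of the robot, y to its left, z up, the work surface at z = 0. Lengths are in m, angles in rad, forces in N, time in s.
With the tool pointing down it reaches from about 0.425 to 0.8 m from the base axis. Payload 8.3 kg.
Tool frame: the origin (TCP) lies at the very end of the fingers, on their centre line; the grasp point (between the pads) lies 19 mm behind it; x points along the fingers, y is the direction in which the jaws open and shut, and the axes are right-handed (so a half turn about x gives the same grasp; the last joint's range is limited). The gripper opens to 85 mm and grips with 20 to 120 N. Pads are 22 mm wide; open, the fingers measure 114 mm over their backs; the gripper's body (76 mm by 85 mm) begins 54 mm behind the grasp point. The pads swing forward as they close: fully open they stand 13 mm farther back than shut.
Start: joints at [1.127, 0.383, 0.016, 1.37, -0.006, 1.388, -0.046], TCP at [0.232, -0.58, 0.231] pointing down, gripper open.
Joint ranges: [-2.95, 2.95], [-0.25, 2.06], [-1.52, 1.56], [0.18, 2.33], [-1.44, 4.58], [0.02, 2.06], [-3.01, 3.01]. Speed limits (rad/s): [2.39, 2.39, 3.01, 3.01, 3.14, 3.14, 3.14].

### API

Orientations are given as a unit quaternion [x, y, z, w].
In Python, from station import arm, sensors, eyes, finish_job gives the robot as it stands. The module is installed in compiled form; this text tells all that it offers. Calls block until the motion is done:
- arm.movep(position, orientation): joint-space move of the TCP to a pose.
- arm.move_linear(position, ori=None, vel=0.15, stop_force=None): straight line of the TCP; ori=None keeps the orientation; vel is the mean speed in m/s. With stop_force (N) it stops when the force on the tool has changed by that much, and returns True; else False.
- arm.move_j(angles): joint-space move.
- arm.move_gripper(opening, f_grip=None): finger opening in m; f_grip is the grip in N (None keeps the last); returns when the fingers have stopped.
- arm.hold(seconds).
- arm.ik(position, orientation): joint angles nearest the present ones, or None.
- sensors.sense(): the state.
- eyes.get_image(name): name is "scene" or "top" or "wrist"; returns a dict with "pixels" (384x512x3 uint8, red, green, blue), "z_map" (384x512 float32, m along the optical axis (not along the pixel's ray), 0 where there is no reading), "fx", "fy", "cx", "cy" (pixels), "extrinsics" (4x4, takes a point from camera to world coordinates). Camera axes: x right, y down, z forward; pixel columns grow to the right and rows downward; lengths in m; the calibration is good to about 2 mm. A picture is of the moment at which its call begins.
A pose or a line that the arm cannot do raises arm.Unreachable and nothing moves.
- finish_job(): hands the job in, once; it reports no verdict.
The state is a dict: "time_s": time; "qpos": joint angles; "joint_vel": joint speeds; "effort": joint torques, N m; "tool_pos": TCP position; "tcp_rot": TCP orientation; "wrist_force": force on the tool from outside, world axes, zero at the start; "torque": the same for the moment, N m; "finger_gap": finger opening in m.
Only numpy, scipy, OpenCV 4.12 (cv2) and the standard library are available. Lean on these libraries where they do the work, as an engineer would, in place of code of your own. Each camera call takes 0.05 s, during which the arm holds its last target.

## Working session

There is one attempt and no reset: what is moved stays moved. The work goes in short steps, each a Python script; the robot and the scene stay as the last script left them, time stands still between calls to the robot, and variables do not carry over. Pictures are saved under pics/ and viewed, and the job is handed in when it is done.

```bash
mkdir -p pics; ls; cat > h.py <<'E'
import numpy as np, cv2
from station import arm, sensors, eyes, finish_job
from scipy.spatial.transform import Rotation as R
def snap(n,f):
    im=eyes.get_image(n); cv2.imwrite('pics/'+f+'.png',im['pixels'][:,:,::-1]); np.savez('pics/'+f+'.npz',**im); return im
def cloud(im):
    z=im['z_map']; v,u=np.mgrid[:z.shape[0],:z.shape[1]]
    P=np.stack([(u-im['cx'])/im['fx']*z,(v-im['cy'])/im['fy']*z,z,np.ones_like(z)],-1)
    return (P@np.array(im['extrinsics']).T)[...,:3]
def st():
    s=sensors.sense(); print({k:np.round(s[k],4).tolist() for k in ('time_s','tool_pos','tcp_rot','wrist_force','torque','finger_gap','qpos')}); return s
E
python3 - <<'E'
from h import *
for n in ('scene','top','wrist'): snap(n,n+'0')
st()
E
```

```text
pics
{'time_s': 0.15, 'tool_pos': [0.2322, -0.5799, 0.2305], 'tcp_rot': [-0.6942, -0.1344, 0.6944, -0.1333], 'wrist_force': [0.8688, -0.6346, -0.4119], 'torque': [0.0204, 0.0299, 0.0084], 'finger_gap': 0.0847, 'qpos': [1.1271, 0.3841, 0.0164, 1.3709, -0.0063, 1.3882, -0.0465]}
```

View pics/scene0.png

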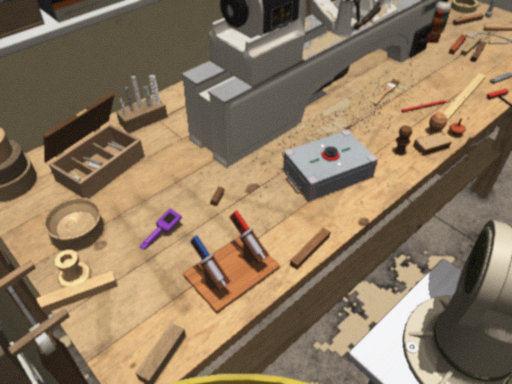

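View pics/top0.png

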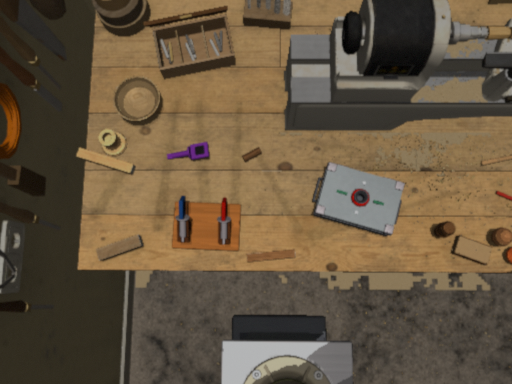

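View pics/wrist0.png

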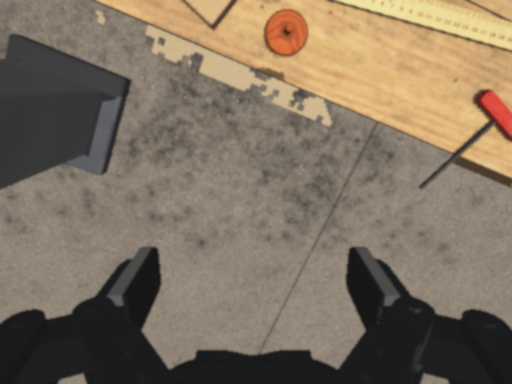

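```bash
python3 - <<'E'
import numpy as np, cv2
from h import cloud
d=np.load('pics/top0.npz'); im=d['pixels'];P=cloud(d)
print(np.round(d['extrinsics'],3), d['fx'])
a=cv2.resize(im[145:255,160:250],None,fx=5,fy=5,interpolation=cv2.INTER_CUBIC); b=cv2.resize(im[155:245,305:415],None,fx=5,fy=5,interpolation=cv2.INTER_CUBIC)
cv2.imwrite('pics/cA.png',a[:,:,::-1]);cv2.imwrite('pics/cB.png',b[:,:,::-1])
h=cv2.cvtColor(im,cv2.COLOR_RGB2HSV)
def rep(name,m,box):
    u0,u1,v0,v1=box; M=np.zeros(m.shape,bool);M[v0:v1,u0:u1]=m[v0:v1,u0:u1]
    n,l,s,c=cv2.connectedComponentsWithStats(M.astype(np.uint8))
    for i in range(1,n):
        if s[i,4]>3:
            q=P[l==i]; print(name,c[i].round(1),s[i,4],np.median(q,0).round(4),q.min(0).round(3),q.max(0).round(3))
H,S,V=[h[...,i].astype(int) for i in range(3)]
red=((H<6)|(H>174))&(S>180)&(V>90)
rep('red',red,(170,245,190,255)); rep('ring',((H<8)|(H>170))&(S>130),(310,410,160,240))
rep('blue',(H>100)&(H<130)&(S>120),(170,200,190,255))
rep('green',(H>45)&(H<90)&(S>80),(310,410,160,240))
rep('white',(S<25)&(V>225),(310,410,160,240))
rep('rack',(H>4)&(H<14)&(S>120)&(V>100),(165,250,195,255))
m=(P[...,2]>.055)&(P[...,2]<.066); m[:160]=0;m[:,:310]=0;m[:,410:]=0;m[240:]=0
print(np.round(np.median(P[m],0),4)); r=cv2.minAreaRect(P[m][:,:2].astype(np.float32)); print(r)
E
```

```text
[[ 0.008 -0.985  0.174  0.286]
 [-1.    -0.004  0.019  0.056]
 [-0.018 -0.174 -0.985  1.248]
 [ 0.     0.     0.     1.   ]] 490.4156805809849
red [223.2 208.9] 68 [0.4582 0.1525 0.1148] [0.435 0.148 0.01 ] [0.487 0.166 0.124]
ring [357.8 199.3] 81 [ 0.4852 -0.1688  0.0662] [ 0.476 -0.196  0.059] [ 0.517 -0.156  0.08 ]
blue [181.5 207.6] 84 [0.4605 0.2502 0.1123] [0.286 0.056 0.098] [0.488 0.255 1.248]
green [341.1 191.9] 14 [ 0.5093 -0.1309  0.0622] [ 0.286 -0.141  0.058] [0.512 0.056 1.248]
green [377.8 202.2] 18 [ 0.484  -0.2206  0.0617] [ 0.48  -0.232  0.057] [ 0.487 -0.211  0.065]
rack [207.8 228.3] 561 [0.4214 0.1985 0.0127] [ 0.371  0.147 -0.001] [0.506 0.246 0.115]
rack [176.5 210.5] 43 [0.4698 0.2802 0.0127] [0.441 0.276 0.009] [0.491 0.286 0.018]
rack [194.6 207.9] 77 [0.4796 0.2378 0.0135] [0.452 0.202 0.007] [0.488 0.249 0.022]
rack [232.8 212.1] 82 [0.4651 0.136  0.013 ] [0.444 0.12  0.007] [0.486 0.149 0.02 ]
rack [194.5 212.5] 4 [0.4634 0.2339 0.0135] [0.462 0.23  0.012] [0.465 0.238 0.015]
rack [206.2 217.2] 5 [0.4521 0.2042 0.0117] [0.449 0.202 0.009] [0.455 0.207 0.013]
rack [212. 222.] 4 [0.4394 0.1888 0.0121] [0.437 0.186 0.011] [0.442 0.191 0.015]
rack [234.4 234.2] 100 [0.4117 0.1317 0.0127] [0.371 0.12  0.007] [0.442 0.142 0.019]
rack [177.8 239.2] 84 [0.3875 0.2766 0.0126] [0.376 0.247 0.006] [0.434 0.287 0.063]
rack [205.4 236.6] 5 [0.4015 0.2053 0.0133] [0.401 0.2   0.009] [0.404 0.208 0.015]
[ 0.4941 -0.1776  0.0606]
((0.4949885904788971, -0.17829236388206482), (0.19341129064559937, 0.13344210386276245), 74.150146484375)
```

View pics/cA.png

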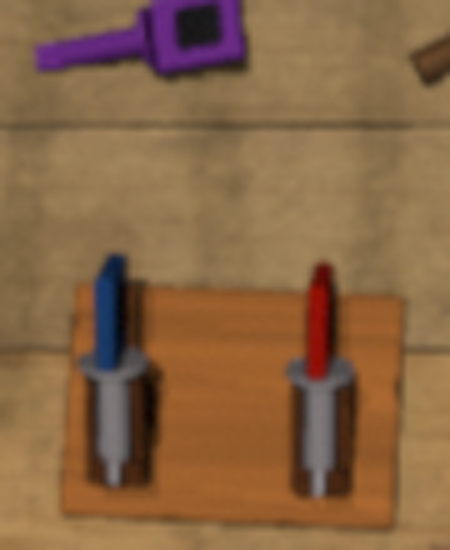

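View pics/cB.png

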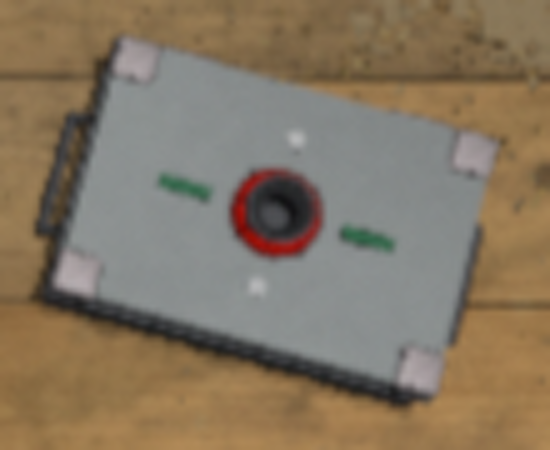

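```bash
cat >> h.py <<'E'
def ori(xt,yt):
    xt=np.array(xt,float);xt/=np.linalg.norm(xt);yt=np.array(yt,float);yt-=xt*(xt@yt);yt/=np.linalg.norm(yt)
    return R.from_matrix(np.stack([xt,yt,np.cross(xt,yt)],1)).as_quat()
def dirn(az,dep):  # azimuth, depression in deg
    a,d=np.radians([az,dep]); return np.array([np.cos(a)*np.cos(d),np.sin(a)*np.cos(d),-np.sin(d)])
def nrm(az,s=1): a=np.radians(az); return s*np.array([-np.sin(a),np.cos(a),0])
E
python3 - <<'E'
from h import *
d=np.load('pics/top0.npz');P=cloud(d)
for nm,(u0,u1) in {'red':(216,232),'blue':(174,191)}.items():
    Q=P[196:246,u0:u1].reshape(-1,3); Q=Q[(Q[:,2]>.03)&(Q[:,2]<.14)]
    H=Q[Q[:,2]>.09]
    v=cv2.fitLine(H[:,:2].astype(np.float32),cv2.DIST_HUBER,0,.01,.01).ravel(); w=cv2.fitLine(Q[:,:2].astype(np.float32),cv2.DIST_HUBER,0,.01,.01).ravel()
    print(nm,len(H),len(Q),v,w,H.max(0),H.min(0))
g=np.array([.455,.153,.097]); L=np.array([.4966,-.1765,.075])
print('grasp above rack tilt t: dep angle')
for dep in (90,100,110,120):
  for s in (1,-1):
    o=ori(dirn(0,dep),nrm(0,s)); x=dirn(0,dep)
    q=[arm.ik(g+19e-3*x+[0,0,h],o) for h in (0,.1)]
    dl=dep-60
    r=[]
    for az in (-50,-30,-15.8,0,20):
        x2=dirn(az,dl); o2=ori(x2,nrm(az,s))
        r.append([arm.ik(L+19e-3*x2+[0,0,h],o2) is not None for h in (.044,.11)])
    print(dep,s,[None if a is None else np.round(a,2) for a in q],r)
for az in (-60,-40,-20,0,20,40):
    print(az,[None if (a:=arm.ik(L+[0,0,.032-.019],ori([0,0,-1],nrm(-15.8+az,s)))) is None else np.round(a,2) for s in (1,-1)])
E
```

```text
red 132 432 [ 0.9981958  -0.06004282  0.45323506  0.15136816] [ 0.9980532  -0.06236852  0.42346585  0.15281905] [0.48754712 0.16616319 0.12381575] [0.42908986 0.13751188 0.09028277]
blue 157 484 [ 0.9947945  -0.10190154  0.4563191   0.2504278 ] [ 0.99877757 -0.04943044  0.42495298  0.2512643 ] [0.49139385 0.26675606 0.1256192 ] [0.43280361 0.23944165 0.09004959]
grasp above rack tilt t: dep angle
90 1 [array([ 0.44,  0.37, -0.98,  1.92,  0.36,  1.04,  0.88]), array([ 0.53,  0.24, -1.04,  1.8 ,  0.22,  1.23,  1.  ])] [[False, False], [False, False], [False, False], [False, False], [False, True]]
90 -1 [array([ 0.36,  0.33, -0.87,  1.92,  0.3 ,  1.02, -2.21]), array([ 0.49,  0.22, -0.98,  1.8 ,  0.19,  1.22, -2.12])] [[False, False], [False, False], [False, False], [False, False], [True, True]]
100 1 [array([ 0.45,  0.55, -1.03,  1.78,  0.4 ,  1.25,  0.86]), array([ 0.48,  0.41, -1.05,  1.67,  0.27,  1.42,  0.95])] [[False, True], [False, False], [False, False], [False, False], [True, True]]
100 -1 [array([ 0.29,  0.45, -0.79,  1.79,  0.25,  1.2 , -2.16]), array([ 0.37,  0.35, -0.88,  
[... 914 characters left out ...]
.33, -0.47,  1.81,  0.17,  1.04,  0.39]), array([ 0.38,  0.3 , -0.11,  1.82,  0.04,  1.03, -2.65])]
-40 [array([ 0.7 ,  0.34, -0.51,  1.81,  0.19,  1.04,  0.73]), array([ 0.42,  0.3 , -0.16,  1.82,  0.06,  1.03, -2.31])]
-20 [array([ 0.71,  0.34, -0.52,  1.8 ,  0.19,  1.05,  1.07]), array([ 0.45,  0.3 , -0.2 ,  1.82,  0.07,  1.03, -1.97])]
0 [array([ 0.74,  0.35, -0.55,  1.8 ,  0.21,  1.05,  1.41]), array([ 0.49,  0.31, -0.24,  1.81,  0.09,  1.03, -1.64])]
20 [array([ 0.78,  0.36, -0.6 ,  1.8 ,  0.23,  1.05,  1.74]), array([ 0.52,  0.31, -0.29,  1.81,  0.1 ,  1.03, -1.3 ])]
40 [array([ 1.23,  0.66, -1.28,  1.79,  0.67,  1.22,  1.75]), array([ 0.55,  0.32, -0.32,  1.81,  0.11,  1.03, -0.96])]
```

```bash
python3 - <<'E'
from h import *
arm.movep([.44,-.17,.28],ori([0,0,-1],nrm(-15.8,1)))
snap('wrist','w1'); s=st()
im=np.load('pics/w1.npz'); print(np.round(im['extrinsics'],3),im['fx'])
E
```

```text
{'time_s': 1.8917, 'tool_pos': [0.4398, -0.1711, 0.2798], 'tcp_rot': [0.0982, 0.7003, -0.0982, 0.7002], 'wrist_force': [0.4596, 0.5584, -0.3405], 'torque': [-0.0309, -0.0108, -0.0046], 'finger_gap': 0.0852, 'qpos': [0.8181, 0.0586, -0.5346, 1.6662, 0.0301, 1.4252, 1.5721]}
[[ 0.276  0.915  0.295  0.364]
 [ 0.961 -0.263 -0.085 -0.149]
 [-0.001  0.307 -0.952  0.422]
 [ 0.     0.     0.     1.   ]] 322.35416793299925
```

View pics/w1.png

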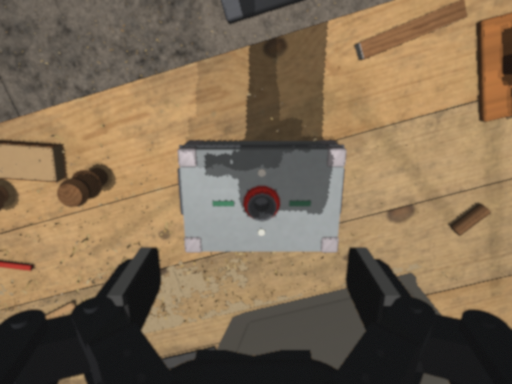

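```bash
python3 - <<'E'
from h import *
d=np.load('pics/w1.npz'); im=d['pixels'];E=d['extrinsics'];P=cloud(d)
hh=cv2.cvtColor(im,cv2.COLOR_RGB2HSV).astype(int);H,S,V=hh[...,0],hh[...,1],hh[...,2]
def onpl(u,v,z):
    r=E[:3,:3]@[(u-d['cx'])/d['fx'],(v-d['cy'])/d['fy'],1]; return E[:3,3]+r*(z-E[2,3])/r[2]
box=np.zeros(H.shape,bool);box[150:250,185:340]=1
for nm,m,z in (('red',((H<8)|(H>170))&(S>120),.075),('green',(H>45)&(H<95)&(S>80),.06),('white',(S<40)&(V>190),.06)):
    n,l,s,c=cv2.connectedComponentsWithStats((m&box).astype(np.uint8))
    for i in range(1,n):
        if s[i,4]>8: print(nm,c[i].round(1),s[i],onpl(*c[i],z).round(4), np.median(P[l==i],0).round(4))
        if nm=='red' and s[i,4]>100:
            pts=np.argwhere(l==i)[:,::-1].astype(np.float32); e=cv2.fitEllipse(cv2.convexHull(pts)); print(e,onpl(*e[0],.07),onpl(*e[0],.075), P[l==i].max(0))
            for vv in range(180,226,2): print(vv,P[vv,262].round(3))
E
```

```text
red [260.9 195.2] [244 186  36  26 337] [ 0.4835 -0.1745  0.075 ] [ 0.4848 -0.1737  0.0652]
((261.2479553222656, 202.0607452392578), (32.36104202270508, 35.60246276855469), 90.19013977050781) [ 0.49351106 -0.17676312  0.07      ] [ 0.49167511 -0.17637342  0.075     ] [ 0.50871395 -0.1493144   0.42217862]
180 [ 0.471 -0.169  0.059]
182 [ 0.473 -0.17   0.06 ]
184 [ 0.476 -0.171  0.06 ]
186 [ 0.477 -0.171  0.062]
188 [ 0.479 -0.172  0.063]
190 [ 0.481 -0.172  0.065]
192 [ 0.484 -0.173  0.065]
194 [ 0.482 -0.173  0.075]
196 [ 0.485 -0.174  0.073]
198 [ 0.498 -0.176  0.045]
200 [ 0.5   -0.177  0.045]
202 [ 0.502 -0.178  0.046]
204 [ 0.506 -0.179  0.044]
206 [ 0.507 -0.179  0.047]
208 [ 0.507 -0.179  0.054]
210 [ 0.507 -0.179  0.06 ]
212 [ 0.508 -0.18   0.065]
214 [ 0.508 -0.18   0.069]
216 [ 0.511 -0.181  0.07 ]
218 [ 0.512 -0.181  0.073]
220 [ 0.514 -0.182  0.074]
222 [ 0.523 -0.184  0.059]
224 [ 0.525 -0.184  0.06 ]
green [223. 203.] [214 201  19   4  58] [ 0.4856 -0.2219  0.06  ] [ 0.4853 -0.2217  0.061 ]
green [299.7 203. ] [290 202  20   3  57] [ 0.511  -0.1336  0.06  ] [ 0.5106 -0.1341  0.0611]
white [335.9 153.4] [333 151   7   7  34] [ 0.4637 -0.0797  0.06  ] [ 0.4631 -0.0801  0.0619]
white [189.  157.7] [185 152   9  13  89] [ 0.422  -0.2426  0.06  ] [ 0.4217 -0.2418  0.0619]
white [261.  232.3] [258 230   7   6  32] [ 0.5356 -0.1886  0.06  ] [ 0.5352 -0.1886  0.0609]
```

```bash
python3 - <<'E'
from h import *
arm.movep([.43,.15,.26],ori([0,0,-1],nrm(-3.5,1)))
snap('wrist','w2'); s=st()
E
```

```text
{'time_s': 3.1583, 'tool_pos': [0.4308, 0.1481, 0.2599], 'tcp_rot': [0.0228, 0.7068, -0.0229, 0.7067], 'wrist_force': [0.4081, -0.0296, 0.1284], 'torque': [-0.0453, -0.0457, -0.0337], 'finger_gap': 0.0857, 'qpos': [0.536, 0.0589, -0.9601, 1.7263, 0.0492, 1.3819, 1.0735]}
```

View pics/w2.png

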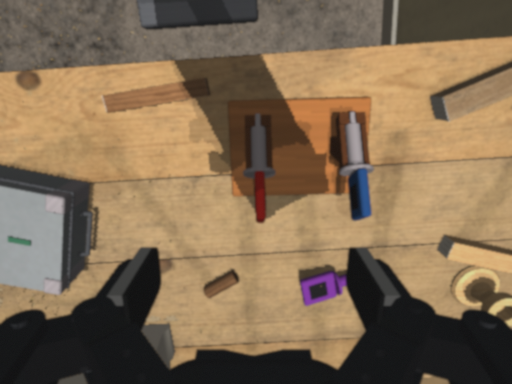

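```bash
python3 - <<'E'
from h import *
d=np.load('pics/w2.npz'); im=d['pixels'];P=cloud(d)
cv2.imwrite('pics/cC.png',cv2.resize(im[85:235,220:390],None,fx=4,fy=4,interpolation=cv2.INTER_CUBIC)[:,:,::-1])
hh=cv2.cvtColor(im,cv2.COLOR_RGB2HSV).astype(int);H,S,V=hh[...,0],hh[...,1],hh[...,2]
for nm,m,(u0,u1) in (('red',((H<6)|(H>174))&(S>150)&(P[...,2]>.07),(245,275)),('blue',(H>100)&(H<125)&(S>130)&(P[...,2]>.07),(340,380))):
    m=m.copy();m[:,:u0]=0;m[:,u1:]=0;m[:160]=0;m[225:]=0
    Q=P[m].astype(np.float32);print(nm,len(Q),np.percentile(Q,[2,50,98],axis=0).round(4).tolist(),cv2.fitLine(Q[:,:2],cv2.DIST_HUBER,0,.01,.01).ravel())
    # top edge line of plate
    v=np.argwhere(m)
    for r in range(v[:,0].min(),v[:,0].max()+1,4):
        us=v[v[:,0]==r][:,1]; 
        if len(us): print(r,us.min(),us.max(),np.median(P[r,us],0).round(4))
u=258
for v in range(112,180,6): print(v,P[v,252:266,2].max().round(4),P[v,258].round(4))
E
```

```text
red 436 [[0.4351, 0.1485, 0.1001], [0.4542, 0.1527, 0.1114], [0.4748, 0.1571, 0.1224]] [ 0.9996041  -0.0281366   0.45420295  0.15270609]
172 256 262 [0.4346 0.1535 0.0998]
176 255 263 [0.4379 0.1533 0.1022]
180 255 263 [0.4412 0.1531 0.1042]
184 255 263 [0.4447 0.1528 0.1061]
188 255 263 [0.4481 0.1526 0.1084]
192 255 264 [0.4514 0.1528 0.1103]
196 255 264 [0.4548 0.1526 0.1124]
200 256 264 [0.4583 0.1528 0.114 ]
204 256 264 [0.4616 0.1526 0.1158]
208 256 264 [0.465  0.1524 0.1177]
212 257 264 [0.4684 0.1526 0.1192]
216 257 264 [0.4716 0.1524 0.1216]
220 258 262 [0.4779 0.1516 0.1165]
blue 579 [[0.4386, 0.247, 0.0846], [0.4583, 0.2495, 0.1089], [0.4848, 0.2553, 0.1221]] [ 0.9976104  -0.06909038  0.46063763  0.24947785]
169 360 364 [0.438  0.2529 0.0996]
173 355 365 [0.4416 0.251  0.1019]
177 352 365 [0.4451 0.2492 0.1027]
181 351 366 [0.4487 0.2487 0.104 ]
185 351 366 [0.4517 0.2492 0.1078]
189 357 367 [0.4549 0.2505 0.1099]
193 358 367 [0.4585 0.2506 0.1115]
197 358 367 [0.4618 0.25   0.1135]
201 359 368 [0.4651 0.2505 0.1158]
205 359 368 [0.4686 0.2502 0.1174]
209 357 369 [0.472  0.2486 0.1187]
213 353 369 [0.4761 0.2478 0.1182]
217 354 359 [0.4858 0.2476 0.1051]
112 0.0131 [0.3851 0.1568 0.0114]
118 0.0585 [0.3872 0.156  0.0585]
124 0.0621 [0.3931 0.1556 0.0612]
130 0.0655 [0.3988 0.1552 0.0655]
136 0.0695 [0.4044 0.1548 0.0688]
142 0.0723 [0.4104 0.1544 0.0703]
148 0.0764 [0.4159 0.154  0.0743]
154 0.0791 [0.4212 0.1537 0.0791]
160 0.0827 [0.4266 0.1533 0.0824]
166 0.0851 [0.4324 0.1529 0.0842]
172 0.1009 [0.4342 0.1526 0.1009]
178 0.1044 [0.4394 0.1522 0.1036]
```

View pics/cC.png

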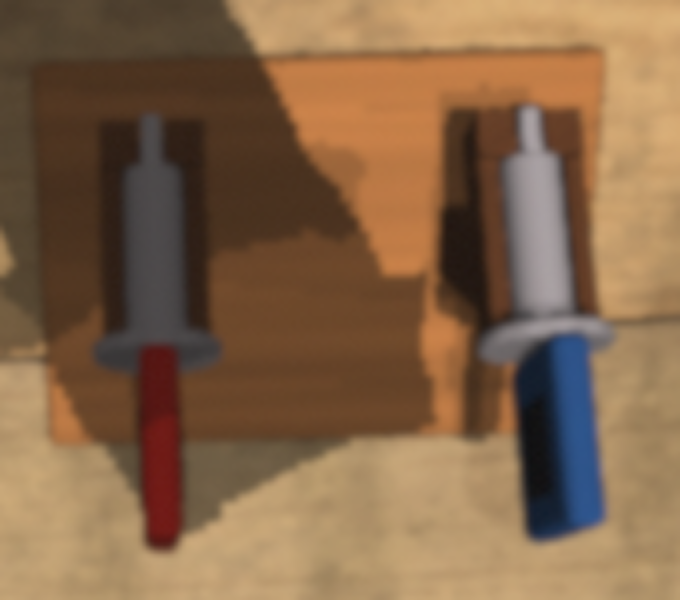

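```bash
python3 - <<'E'
from h import *
yaw=-3.; x=dirn(yaw,120); o=ori(x,nrm(yaw,1))
k=-dirn(yaw,180+30)*1.0
k=dirn(yaw,-30); print(k)
mid=np.array([.468,.152,.097]); g=mid+.003*k+.019*x
print(arm.ik(g-.1*x,o))
arm.move_gripper(.045)
arm.movep(g-.1*x,o); st()
arm.move_linear(g-.035*x,vel=.15); snap('wrist','w3'); snap('scene','s3'); st()
E
```

```text
[ 0.86483855 -0.04532427  0.5       ]
[ 0.33061698  0.86560874 -1.07171064  1.22879934  0.39544683  1.84189676
  0.83742888]
{'time_s': 4.625, 'tool_pos': [0.5109, 0.1506, 0.1696], 'tcp_rot': [0.0226, 0.8654, -0.0122, 0.5005], 'wrist_force': [-0.5503, -0.0821, 0.302], 'torque': [-0.0026, -0.4883, 0.0118], 'finger_gap': 0.0452, 'qpos': [0.3306, 0.8639, -1.0728, 1.2292, 0.3944, 1.8413, 0.8379]}
{'time_s': 5.3083, 'tool_pos': [0.4796, 0.1517, 0.1139], 'tcp_rot': [0.023, 0.865, -0.013, 0.5011], 'wrist_force': [0.2687, 0.227, 0.3202], 'torque': [-0.0468, -0.4623, 0.012], 'finger_gap': 0.0446, 'qpos': [0.3759, 0.8688, -1.0725, 1.3874, 0.4039, 1.707, 0.8166]}
```

View pics/w3.png

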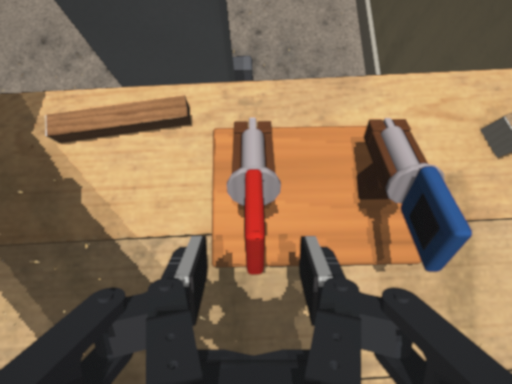

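View pics/s3.png

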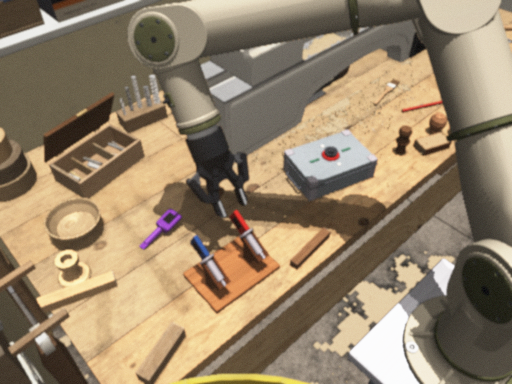

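```bash
python3 - <<'E'
from h import *
yaw=-3.; x=dirn(yaw,120); k=dirn(yaw,-30)
mid=np.array([.468,.152,.097]); g=mid+.003*k+.019*x
print(arm.move_linear(g,vel=.1,stop_force=15)); st()
arm.move_gripper(.0,60); st()
snap('wrist','w4')
p=np.array(sensors.sense()['tool_pos'])
arm.move_linear(p+[0,0,.10],vel=.12); st(); snap('wrist','w5'); snap('scene','s5')
E
```

```text
False
{'time_s': 5.8083, 'tool_pos': [0.4614, 0.1524, 0.0824], 'tcp_rot': [0.0228, 0.8657, -0.013, 0.4999], 'wrist_force': [-0.402, 0.5497, 0.3402], 'torque': [-0.0171, -0.5508, -0.0206], 'finger_gap': 0.0449, 'qpos': [0.3925, 0.8795, -1.0675, 1.4652, 0.4142, 1.6366, 0.8044]}
{'time_s': 6.2167, 'tool_pos': [0.4617, 0.1524, 0.0826], 'tcp_rot': [0.0229, 0.8654, -0.0131, 0.5003], 'wrist_force': [2.1086, -0.2014, 3.6463], 'torque': [-0.1267, -0.4919, 0.0755], 'finger_gap': 0.0096, 'qpos': [0.3925, 0.879, -1.0675, 1.4649, 0.4144, 1.6362, 0.8043]}
{'time_s': 7.2583, 'tool_pos': [0.4614, 0.1522, 0.1818], 'tcp_rot': [0.0225, 0.866, -0.0134, 0.4994], 'wrist_force': [-0.6345, 0.7215, -1.0345], 'torque': [-0.0643, -0.7228, -0.005], 'finger_gap': 0.0093, 'qpos': [0.404, 0.7823, -1.1225, 1.3718, 0.3392, 1.7948, 0.8023]}
```

View pics/w5.png

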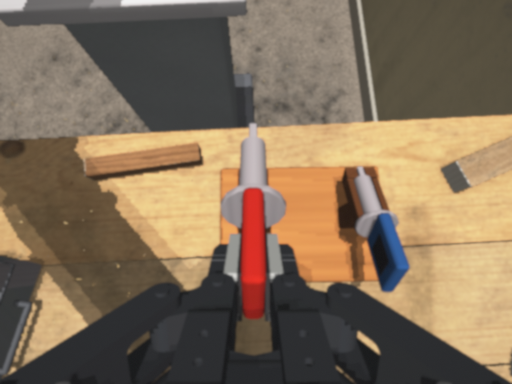

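View pics/s5.png

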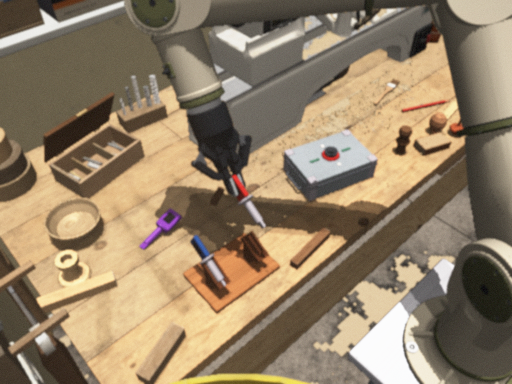

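```bash
python3 - <<'E'
from h import *
d=np.load('pics/w5.npz');P=cloud(d)
# tool pose at w5
T=R.from_quat([0.0225,0.866,-0.0134,0.4994]); p=np.array([0.4614,0.1522,0.1818])
Q=T.inv().apply((P-p).reshape(-1,3)).reshape(P.shape)
# shank upper ridge per row
pts=[]
for v in range(124,186,4):
    row=[(Q[v,u],u) for u in range(235,275) if P[v,u,2]>.1]
    if not row: continue
    us=[u for _,u in row]; A=np.array([a for a,_ in row]); m=len(A)//2
    print(v,min(us),max(us),A[m].round(4)); 
    if 138<v<184: pts.append(A[m])
pts=np.array(pts); l=cv2.fitLine(pts.astype(np.float32),cv2.DIST_HUBER,0,.01,.01).ravel(); print('shank',l, np.degrees(np.arctan2(l[2],l[0])),np.degrees(np.arctan2(l[1],abs(l[0]))))
pts=[]
for v in range(192,316,8):
    A=np.array([Q[v,u] for u in range(238,272) if P[v,u,2]>.17 and d['pixels'][v,u,0]>120 and d['pixels'][v,u,1]<60])
    if len(A): pts.append(np.median(A,0)); print(v,pts[-1].round(4))
l=cv2.fitLine(np.array(pts).astype(np.float32),cv2.DIST_HUBER,0,.01,.01).ravel(); print('plate',l,np.degrees(np.arctan2(l[2],l[0])))
E
```

```text
124 250 256 [ 0.0607 -0.     -0.0542]
128 250 257 [ 0.058   0.0006 -0.0521]
132 249 257 [ 0.0547 -0.     -0.0501]
136 249 257 [ 0.0503 -0.     -0.0484]
140 243 263 [ 0.047  -0.     -0.0465]
144 241 265 [ 0.0436 -0.     -0.0448]
148 241 265 [ 0.0408 -0.     -0.043 ]
152 241 265 [ 0.0383 -0.     -0.0412]
156 241 265 [ 0.0345 -0.     -0.0397]
160 241 266 [ 0.033   0.0005 -0.0378]
164 241 266 [ 0.0294  0.0005 -0.0363]
168 240 266 [ 0.0274 -0.     -0.0346]
172 240 266 [ 0.0253 -0.     -0.0329]
176 240 268 [ 0.0216  0.0005 -0.0317]
180 240 266 [ 0.0193 -0.     -0.0302]
184 240 267 [ 0.0045  0.0004 -0.0326]
shank [ 8.5739642e-01 -7.0784083e-03 -5.1460797e-01  3.2724168e-02
  7.5531556e-05 -3.8098101e-02] -30.972113 -0.47300604
192 [-0.0035 -0.     -0.0313]
200 [-0.0076 -0.0003 -0.029 ]
208 [-0.0113 -0.0001 -0.0266]
216 [-0.0152 -0.0001 -0.0245]
224 [-0.0189 -0.0003 -0.0224]
232 [-0.0219 -0.0001 -0.0202]
240 [-0.0255 -0.0001 -0.0184]
248 [-0.0286 -0.0001 -0.0165]
256 [-0.032  -0.     -0.0148]
264 [-0.0349 -0.0001 -0.0131]
272 [-0.0375 -0.0001 -0.0113]
280 [-0.0396 -0.0001 -0.0092]
288 [-0.0382 -0.0003 -0.0048]
296 [-0.0346 -0.0001  0.0014]
304 [-0.0309 -0.0001  0.0081]
312 [-0.0268 -0.0001  0.0154]
plate [ 8.38400900e-01  0.00000000e+00 -5.45054078e-01 -2.69373506e-02
 -1.08765766e-04 -1.68569796e-02] -33.02836
```

```bash
cat >> h.py <<'E'
L=np.array([.498,-.1773,.075]); CY=-16.05
TIP=np.array([.0642,0,-.0486]); KA=30.5
def ins(tipw,az=CY,dep=90-KA):
    o=ori(dirn(az,dep),nrm(az,1)); return np.array(tipw)-R.from_quat(o).apply(TIP),o
E
python3 - <<'E'
from h import *
p,o=ins(L+[0,0,.09]); print(p,arm.ik(p,o)); p2,_=ins(L+[0,0,-.049]); print(arm.ik(p2,o))
arm.movep(p,o); st()
p,o=ins(L+[0,0,.015]); arm.move_linear(p,vel=.1); st()
snap('wrist','w6'); snap('scene','s6'); snap('top','t6')
E
```

```text
[ 0.50692905 -0.1798688   0.24498296] [ 1.05112133 -0.19615746 -0.66462098  2.04965433 -0.24612895  0.72606345
  1.79479044]
[ 1.59224412  0.10955422 -1.32237536  2.22172543  0.26809417  0.3699016
  1.3665215 ]
{'time_s': 8.625, 'tool_pos': [0.5074, -0.1782, 0.2445], 'tcp_rot': [0.0692, 0.4921, -0.1198, 0.8594], 'wrist_force': [-0.231, 0.6091, -1.1145], 'torque': [0.1862, 0.6167, 0.0434], 'finger_gap': 0.0091, 'qpos': [1.0502, -0.1949, -0.6667, 2.049, -0.2459, 0.7274, 1.7938]}
{'time_s': 9.525, 'tool_pos': [0.5075, -0.1798, 0.1705], 'tcp_rot': [0.0692, 0.4911, -0.121, 0.8599], 'wrist_force': [0.6485, -0.1168, -1.4147], 'torque': [0.1674, 0.661, 0.0671], 'finger_gap': 0.0096, 'qpos': [1.059, -0.0991, -0.7244, 2.1584, -0.1706, 0.5297, 1.7342]}
```

View pics/w6.png

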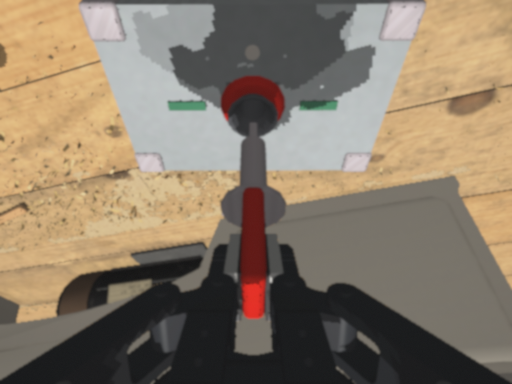

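```bash
python3 - <<'E'
import cv2,numpy as np
a=cv2.imread('pics/s6.png')[100:210,260:400]; b=cv2.imread('pics/t6.png')[140:250,300:420]
cv2.imwrite('pics/c6.png',np.hstack([cv2.resize(a,(420,330),interpolation=2),cv2.resize(b,(360,330),interpolation=2)]))
E
```

```text
(no output)
```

View pics/c6.png

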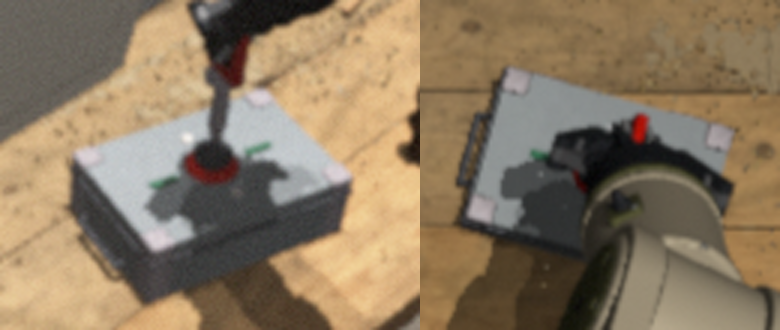

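```bash
python3 - <<'E'
from h import *
p,o=ins(L+[0,0,-.052]); r=arm.move_linear(p,o,vel=.03,stop_force=6); print(r)
s=st(); T=R.from_quat(s['tcp_rot']); print('tip',np.array(s['tool_pos'])+T.apply(TIP)-L)
snap('wrist','w7')
E
```

```text
True
{'time_s': 11.775, 'tool_pos': [0.5078, -0.1804, 0.1044], 'tcp_rot': [0.0691, 0.4905, -0.1216, 0.8602], 'wrist_force': [-0.7285, -0.1349, 1.7361], 'torque': [0.0664, 0.2837, -0.127], 'finger_gap': 0.0092, 'qpos': [1.0545, 0.035, -0.7688, 2.2348, 0.0542, 0.3476, 1.5371]}
tip [ 0.0009794  -0.00061077 -0.05064594]
```

View pics/w7.png

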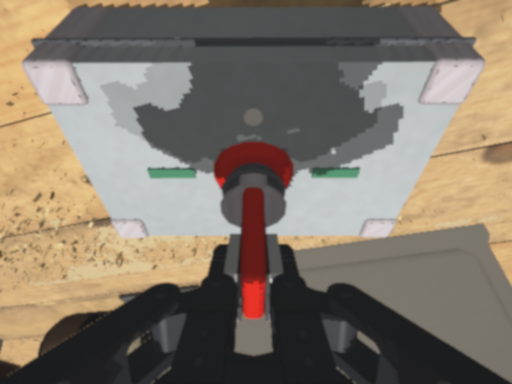

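```bash
python3 - <<'E'
from h import *
arm.move_gripper(.04); s=st()
p=np.array(s['tool_pos']); x=R.from_quat(s['tcp_rot']).apply([1,0,0])
arm.move_linear(p-.10*x,vel=.15); st()
snap('wrist','w8'); snap('scene','s8')
arm.movep(L+[-.03,.01,.19],ori([0,0,-1],nrm(CY,1))); st(); snap('wrist','w9'); snap('top','t9')
a=cv2.imread('pics/s8.png')[80:210,260:400]; b=cv2.imread('pics/t9.png')[140:250,300:420]
cv2.imwrite('pics/c9.png',np.hstack([cv2.resize(a,(420,390),interpolation=2),cv2.resize(b,(360,390),interpolation=2)]))
E
```

```text
{'time_s': 12.225, 'tool_pos': [0.5073, -0.1802, 0.1039], 'tcp_rot': [0.0692, 0.4909, -0.1214, 0.8599], 'wrist_force': [-0.9889, -0.6344, 0.4917], 'torque': [0.1557, 0.4912, 0.0753], 'finger_gap': 0.04, 'qpos': [1.0545, 0.0354, -0.7689, 2.2354, 0.0541, 0.3478, 1.5373]}Traceback (most recent call last):
  File "<stdin>", line 4, in <module>
station.Unreachable: the arm cannot follow that straight line within its joint ranges
```

```bash
python3 - <<'E'
from h import *
p=np.array(sensors.sense()['tool_pos'])
arm.move_linear(p+[0,0,.09],vel=.15); st()
snap('scene','s8')
arm.movep(L+[-.03,.01,.17],ori([0,0,-1],nrm(CY,1))); st(); snap('wrist','w9'); snap('top','t9')
a=cv2.imread('pics/s8.png')[80:210,260:400]; b=cv2.imread('pics/t9.png')[140:250,300:420]
cv2.imwrite('pics/c9.png',np.hstack([cv2.resize(a,(420,390),interpolation=2),cv2.resize(b,(360,390),interpolation=2)]))
E
```

```text
{'time_s': 12.975, 'tool_pos': [0.5068, -0.1801, 0.1928], 'tcp_rot': [0.0693, 0.4913, -0.1214, 0.8597], 'wrist_force': [-0.2615, 0.0316, -0.6199], 'torque': [0.1587, 0.4976, 0.0294], 'finger_gap': 0.0402, 'qpos': [1.0795, -0.1364, -0.725, 2.1284, -0.2121, 0.5912, 1.7695]}
{'time_s': 13.7917, 'tool_pos': [0.4679, -0.1666, 0.2435], 'tcp_rot': [0.0991, 0.7004, -0.0977, 0.7001], 'wrist_force': [-0.8755, -0.8043, -0.3443], 'torque': [-0.024, -0.0087, -0.0059], 'finger_gap': 0.0401, 'qpos': [1.1052, 0.1957, -0.9335, 1.6606, 0.1582, 1.3667, 1.4402]}
```

View pics/w9.png

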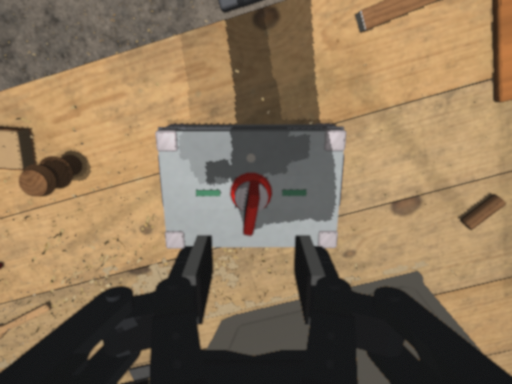

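View pics/c9.png

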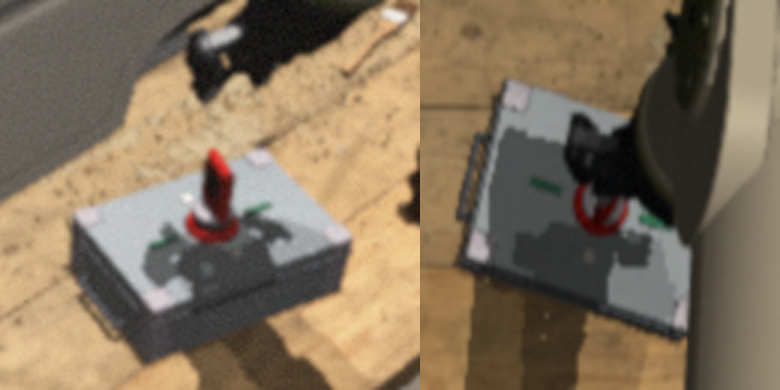

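```bash
python3 - <<'E'
from h import *
d=np.load('pics/w9.npz');P=cloud(d);im=d['pixels']
cv2.imwrite('pics/c9b.png',cv2.resize(im[150:260,190:310],None,fx=5,fy=5,interpolation=2)[:,:,::-1])
m=(P[...,2]>.085)&(P[...,2]<.18); m[:160]=0;m[240:]=0;m[:,:200]=0;m[:,300:]=0
m&=(im[...,0]>90)&(im[...,1]<70)
for v in range(170,240,4):
    us=np.where(m[v])[0]
    if len(us): print(v,us.min(),us.max(),np.median(P[v,us],0).round(4))
Q=P[m];t=Q[Q[:,2]>np.percentile(Q[:,2],97)-.008]; print(len(t),np.percentile(t,[2,50,98],axis=0).round(4).tolist(),cv2.fitLine(t[:,:2].astype(np.float32),cv2.DIST_HUBER,0,.01,.01).ravel(),cv2.minAreaRect(t[:,:2].astype(np.float32)))
E
```

```text
206 254 257 [ 0.4896 -0.1707  0.1265]
210 247 257 [ 0.4922 -0.1746  0.1262]
214 248 256 [ 0.4959 -0.1755  0.1261]
218 246 255 [ 0.499  -0.1778  0.1265]
222 245 255 [ 0.5026 -0.1794  0.1263]
226 244 254 [ 0.506  -0.1813  0.1268]
230 244 252 [ 0.5093 -0.1832  0.1271]
234 246 250 [ 0.5137 -0.1845  0.1264]
283 [[0.4896, -0.1864, 0.1245], [0.501, -0.1786, 0.1264], [0.5128, -0.1705, 0.128]] [ 0.87880176 -0.47718707  0.5009429  -0.17863598] ((0.500840961933136, -0.17861446738243103), (0.009080400690436363, 0.028184829279780388), 63.06804656982422)
```

View pics/c9b.png

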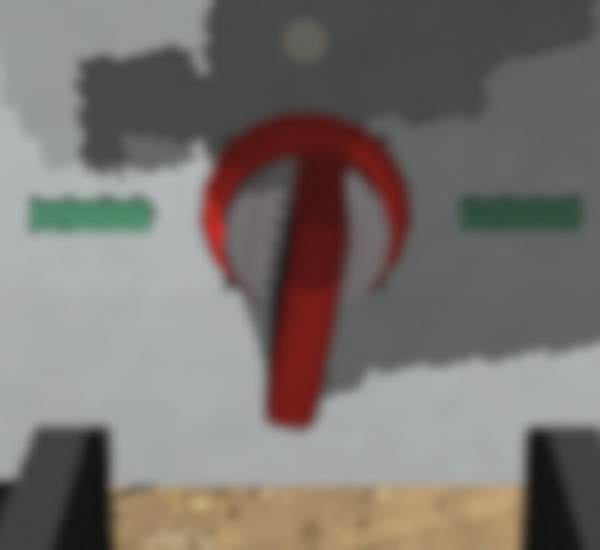

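```bash
python3 - <<'E'
from h import *
o=ori([0,0,-1],nrm(-28.5,1)); c=np.array([.4995,-.178,0])
arm.movep(c+[0,0,.17],o)
print(arm.move_linear(c+[0,0,.094],vel=.08,stop_force=8)); st()
arm.move_gripper(.0118,20); s=st()
snap('wrist','w10')
E
```

```text
False
{'time_s': 15.4167, 'tool_pos': [0.5, -0.178, 0.0945], 'tcp_rot': [0.174, 0.685, -0.174, 0.6857], 'wrist_force': [-0.6092, 0.6872, -1.0274], 'torque': [-0.0426, -0.0092, 0.0254], 'finger_gap': 0.04, 'qpos': [0.9657, 0.4204, -0.843, 1.7794, 0.3495, 1.0979, 1.0775]}
{'time_s': 15.8, 'tool_pos': [0.4996, -0.178, 0.0942], 'tcp_rot': [0.174, 0.6852, -0.1741, 0.6854], 'wrist_force': [-0.2977, 0.4139, 0.214], 'torque': [0.0507, -0.0047, -0.027], 'finger_gap': 0.012, 'qpos': [0.9658, 0.4206, -0.8427, 1.7801, 0.3496, 1.0977, 1.0774]}
```

View pics/w10.png

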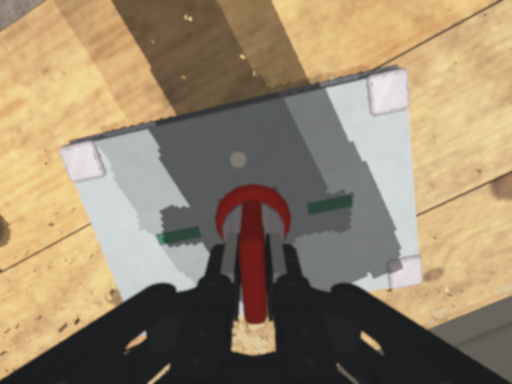

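```bash
python3 - <<'E'
from h import *
q0=np.array(sensors.sense()['qpos']); tot=-(106.05-28.5)
for a in np.linspace(0,tot,9)[1:]:
    q=q0.copy(); q[6]+=np.radians(a); arm.move_j(q); s=sensors.sense()
    print(round(a,1),round(s['time_s'],2),np.round(s['wrist_force'],2),np.round(s['torque'],3),np.round(s['tool_pos'],4))
    if np.linalg.norm(s['wrist_force'])>20: break
snap('wrist','w11'); st()
E
```

```text
-9.7 16.13 [-0.03  0.15 -0.46] [0.002 0.013 0.004] [ 0.4995 -0.1781  0.0941]
-19.4 16.42 [-0.18 -0.44  0.83] [-0.124  0.177  0.08 ] [ 0.4995 -0.1783  0.0941]
-29.1 16.7 [-1.91 -1.5   1.58] [-0.158  0.354  0.1  ] [ 0.4995 -0.1783  0.0942]
-38.8 16.98 [-2.38 -0.4   0.69] [-0.184  0.438  0.045] [ 0.4995 -0.1783  0.0941]
-48.5 17.27 [-3.59 -0.72  1.94] [-0.208  0.575  0.073] [ 0.4995 -0.1782  0.0941]
-58.2 17.55 [-3.6  -1.22  4.62] [-0.096  0.781  0.089] [ 0.4995 -0.1782  0.0941]
-67.9 17.83 [-4.24 -0.68  3.96] [-0.241  1.01   0.095] [ 0.4994 -0.1783  0.0941]
-77.6 18.12 [-4.55 -2.02  4.4 ] [-0.201  1.034  0.117] [ 0.4993 -0.1783  0.0941]
{'time_s': 18.1667, 'tool_pos': [0.4993, -0.1783, 0.0941], 'tcp_rot': [-0.5638, -0.4266, 0.5641, -0.4266], 'wrist_force': [-4.3928, -1.7972, 4.7039], 'torque': [-0.2576, 1.0427, 0.1131], 'finger_gap': 0.012, 'qpos': [0.9661, 0.4206, -0.8424, 1.7803, 0.3497, 1.098, -0.271]}
```

View pics/w11.png

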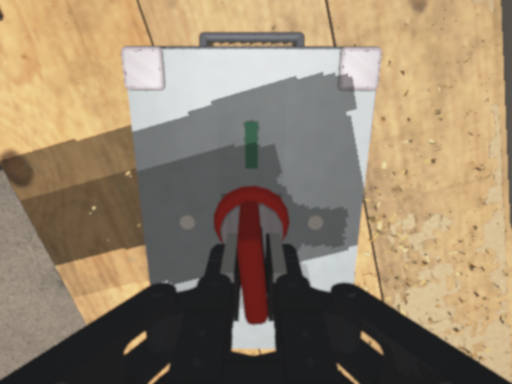

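```bash
python3 - <<'E'
from h import *
q=np.array(sensors.sense()['qpos']); q[6]-=np.radians(5.5); arm.move_j(q); s=st()
q[6]+=np.radians(3); arm.move_j(q)
arm.move_gripper(.045); st()
p=np.array(sensors.sense()['tool_pos']); arm.move_linear(p+[0,0,.10],vel=.12)
arm.movep(L+[-.03,.01,.17],ori([0,0,-1],nrm(CY,1))); st(); snap('wrist','w12'); snap('scene','s12')
d=np.load('pics/w12.npz');P=cloud(d);im=d['pixels']
m=(P[...,2]>.085)&(P[...,2]<.18); m[:160]=0;m[240:]=0;m[:,:200]=0;m[:,300:]=0
m&=(im[...,0]>90)&(im[...,1]<70)
Q=P[m]; print(len(Q),np.percentile(Q,[1,50,99],axis=0).round(4).tolist())
t=Q[Q[:,2]>np.percentile(Q[:,2],98)-.008]; l=cv2.fitLine(t[:,:2].astype(np.float32),cv2.DIST_HUBER,0,.01,.01).ravel(); print(len(t),t.mean(0),np.percentile(t,[2,50,98],axis=0).round(4).tolist(),np.degrees(np.arctan2(l[1],l[0])),cv2.minAreaRect(t[:,:2].astype(np.float32)))
cv2.imwrite('pics/c12.png',np.hstack([cv2.resize(im[150:250,190:310],None,fx=4,fy=4,interpolation=2)[:,:,::-1],cv2.resize(cv2.imread('pics/s12.png')[110:210,280:360],None,fx=4,fy=4,interpolation=2)]))
E
```

```text
{'time_s': 18.4167, 'tool_pos': [0.4991, -0.1783, 0.094], 'tcp_rot': [-0.5828, -0.4001, 0.5833, -0.4], 'wrist_force': [-4.5824, -0.5586, 5.6898], 'torque': [-0.117, 1.1481, 0.1569], 'finger_gap': 0.0118, 'qpos': [0.9661, 0.4205, -0.8424, 1.7804, 0.3496, 1.0983, -0.3635]}
{'time_s': 19.0833, 'tool_pos': [0.4994, -0.1782, 0.0941], 'tcp_rot': [-0.573, -0.4142, 0.5731, -0.4142], 'wrist_force': [0.1669, 0.7527, -0.8372], 'torque': [0.0173, 0.0702, -0.0182], 'finger_gap': 0.045, 'qpos': [0.966, 0.4207, -0.8425, 1.7802, 0.3496, 1.0978, -0.3147]}
{'time_s': 21.475, 'tool_pos': [0.4679, -0.1673, 0.2447], 'tcp_rot': [0.0992, 0.7003, -0.099, 0.7], 'wrist_force': [-0.0783, -0.7308, -0.4939], 'torque': [-0.0064, 0.003, 0.0246], 'finger_gap': 0.0448, 'qpos': [1.3118, 0.2892, -1.2234, 1.6528, 0.2756, 1.395, 1.3422]}
389 [[0.4915, -0.1947, 0.1237], [0.4975, -0.176, 0.1263], [0.5044, -0.1583, 0.128]]
389 [ 0.49772803 -0.17617666  0.12623916] [[0.4919, -0.1943, 0.1242], [0.4975, -0.176, 0.1263], [0.5042, -0.1588, 0.1279]] 77.37146 ((0.4980567395687103, -0.17670667171478271), (0.03789988160133362, 0.009052470326423645), 76.57335662841797)
```

View pics/c12.png

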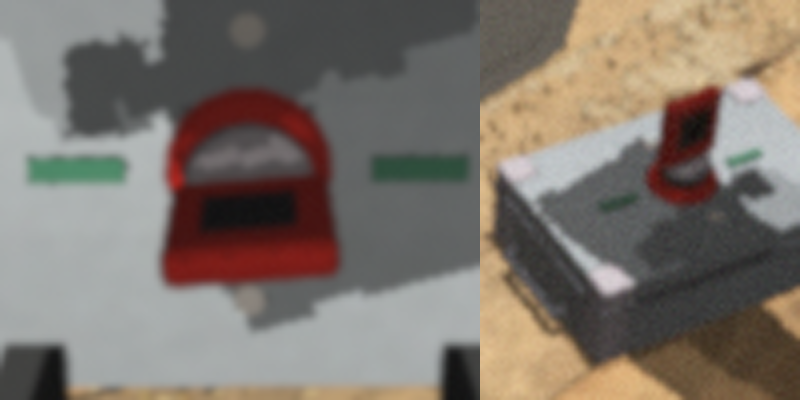

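```bash
python3 - <<'E'
from h import *
def blue(im):
    P=cloud(im);h=cv2.cvtColor(im['pixels'],cv2.COLOR_RGB2HSV);m=(h[...,0]>100)&(h[...,0]<130)&(h[...,1]>120)&(P[...,2]<.2)&(P[...,2]>.08)
    m[:190]=0;m[255:]=0;m[:,:170]=0;m[:,200:]=0
    return m.sum(),np.median(P[m],0).round(4)
print(blue(np.load('pics/top0.npz')),blue(snap('top','t13')))
finish_job()
E
```

```text
(np.int64(83), array([0.4612, 0.2503, 0.112 ])) (np.int64(85), array([0.4614, 0.2501, 0.113 ]))
the job is handed in; nothing more can be done
```

I handed the job in at about 21.5 s. By my last checks, the red key is fully home in the lock, its handle in line with the green bars and the gripper clear. `finish_job` gives no verdict.

- **What I did:** I took the red key from the rack, because the ring round the lock is red, and stood it upright in the lock. I released it and took the handle afresh from above with a loose grip. I then turned it about 80° clockwise.
- **No back-and-forth turning:** the key had already dropped home when I first let go. The top of its handle was 12 mm lower than it would be resting on the cam, and turning it later took about 0.1 Nm, which matches an engaged cam.

**Last checks:**
- **Height:** the top of the handle is at 126.3 mm, which puts the handle middle about 31 mm above the mouth. The limit is 35.5 mm and my error is about 2 mm.
- **Position and angle:** the handle is about 1 mm from the lock axis and about 3° off the green bars, against a limit of 15°.
- **Force:** the wrist force never read more than about 8 N.
- **Blue key:** it moved about 1 mm, which is measurement noise.
- **Failures or disagreements:** one straight retreat was refused as unreachable, and nothing moved, so I backed off straight up instead. The two cameras' estimates of the lock position differed by about 2.6 mm, near the stated calibration error, so I used a point near the wrist camera's value. I did not measure the key's tilt after release, but the lock allows only a few degrees.

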